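# Sort used spring buffers by feel

## Robot

A 6-joint arm with a two-finger parallel gripper is mounted at the origin on the work surface; the furniture and walls round the work are solid. World frame = base frame: x ahead of the robot, y to its left, z up, the work surface at z = 0. Lengths are in mm, angles in rad, forces in N, time in s.
With the tool pointing down it reaches from about 275 to 1000 mm from the base axis. Payload 8.4 kg.
Tool frame: the origin (TCP) lies midway between the tips of the shut fingers; the grasp point (between the pads) lies 19 mm behind it (robot.pinch_z is the distance from the TCP to the grasp point, in mm); z points along the fingers, y is the line along which they close (so a half turn about z gives the same grasp; the last joint's range is limited). The gripper opens to 85 mm and grips with 20 to 120 N. Pads are 22 mm wide; open, the fingers measure 114 mm over their backs; the gripper's body (76 mm by 85 mm) begins 54 mm behind the grasp point. The pads swing forward as they close: fully open they stand 13 mm farther back than shut.
Start: joints at [-1.292, 0.353, 1.633, -0, 1.155, -0.002], TCP at [173.201, -600.524, 231.281] pointing down, gripper open.
Joint ranges: [-2.63, 2.63], [-0.92, 2.1], [0.06, 2.66], [-1.3, 4.44], [0, 2.69], [-3.02, 3.02]. Speed limits (rad/s): [2.22, 2.22, 2.79, 3.14, 3.14, 3.14].

## Interface

Orientations are given as a rotation vector (axis times angle).
In Python, from plant import get_state, cams, sign_off, robot gives the robot as it stands.
- The arm moves only by the tool drive_tool, never from a script. Its argument "motion" is a list of rows, each a list of 3 entries, a list of its own where there are three numbers: the shift along the tool's x, y, z in cm, then the turn, a rotation vector about the tool's x, y, z in degrees, then the opening, from 0 (shut) to 1 (fully open). In form: [[[dx, dy, dz], [rx, ry, rz], grip], ...]. A call has 1 to 12 rows; each row shifts and turns the commanded pose from where the row before left it, along the tool's axes as they then stand; what a row does not reach is not made up. A row lasts 1/10 s, in which the tool goes at most 50 mm and 8.59 degrees, less where a joint would pass 70% of its speed; a pose out of reach is approached as far as the arm can. A call is refused whole if a number of a shift passes 5 or a number of a turn 8.59, either way. A call with a gripper value outside its range is refused whole. The fingers move at their own pace and stop on an object; the grip force is fixed at half the most. Time passes only in rows, so rows that do not move let the fingers close. It gives the time, the measured TCP pose, the force, the opening and the grip force at its end, in the units of the state.
- get_state(): the state, without advancing time (a new reading comes with each control period).
- cams.get_image(name): name is "scene" or "side" or "wrist"; returns (picture, depth): 480x640x3 uint8, blue, green, red; 480x640 float32, mm along the optical axis (not along the pixel's ray), 0 where there is no reading.
- cams.camera_params(name): a dict with "fx", "fy", "cx", "cy" (pixels), "cam_to_world" (4x4, takes a point from camera to world coordinates); the wrist camera has in their place "T_tool_cam" (4x4, takes a point from camera to tool coordinates, whose origin is the TCP and whose axes are the flange's). Camera axes: x right, y up, looking along -z (the intrinsics and any distortion apply to the point x, -y, -z); pixel columns grow to the right and rows downward; lengths in mm; the calibration is good to about 2 mm. The wrist camera is an equidistant fisheye: a pixel r from the principal point sees the ray r / f radians off the axis. A picture is of the moment at which its call begins: read the wrist's pose just before it. camera_params takes no time and is no camera call.
- sign_off(): hands the job in; it is judged then, once.
The state is a dict: "t": time; "joints": joint angles; "dq": joint speeds; "effort": joint torques, N m; "tcp_pos": TCP position; "ee_rot": TCP orientation; "wrist_force": force on the tool from outside, world axes, zero at the start; "wrist_torque": the same for the moment, N m; "opening": opening from 0.0 (shut) to 1.0 (fully open); "gripper_force": force on a finger pad.
Only numpy, scipy, OpenCV 4.12 (cv2) and the standard library are available. Lean on these libraries where they do the work, as an engineer would, in place of code of your own. Each camera call takes 0.05 s, during which the arm holds its last target. There are 200 camera calls.

## Task

Three used spring buffers stand on the bench, and some of their springs are tired; they look alike, so push each cap well down and let it come out again, one after another, to feel which are stiff and which give way easily. Stand every stiff buffer upright in the green tray and every weak one upright in the red tray, setting them down rather than dropping them or knocking them over, and leave the pine offcut and the grease tin where they are.

Things in the scene. Friction and masses are not known exactly. Their poses are not given: they have to be found in the camera images.
- buffer_a: spring buffer A, upright, loose, 0.35 to 0.6 kg: dark steel flange 60 x 60 x 8 mm with four bolt holes; blue barrel 40 mm in diameter, 8 to 64 mm above the underside, to grip; bright rod with a black cap (30 mm in diameter, its top at 90 mm) that springs out of the top. All three look alike. Origin: centre of the flange's underside; z up, x and y along the flange's edges
- buffer_a_cap (a point): centre of the top of buffer A's cap, 90 mm above the underside when out: push here, straight down
- buffer_a_plunger (a joint): how far buffer A's cap is pushed in, m: 0 out, 0.011 fully in; it springs back when let go. A stiff (sound) spring starts to yield at about 4 N and its force grows by 1.5 N per mm, to 20 N fully in; a weak (tired) one starts at 1.5 N and takes under 4 N fully in
- buffer_b: spring buffer B, upright, loose, 0.35 to 0.6 kg: dark steel flange 60 x 60 x 8 mm with four bolt holes; blue barrel 40 mm in diameter, 8 to 64 mm above the underside, to grip; bright rod with a black cap (30 mm in diameter, its top at 90 mm) that springs out of the top. All three look alike. Origin: centre of the flange's underside; z up, x and y along the flange's edges
- buffer_b_cap (a point): centre of the top of buffer B's cap, 90 mm above the underside when out: push here, straight down
- buffer_b_plunger (a joint): how far buffer B's cap is pushed in, m: 0 out, 0.011 fully in; it springs back when let go. A stiff (sound) spring starts to yield at about 4 N and its force grows by 1.5 N per mm, to 20 N fully in; a weak (tired) one starts at 1.5 N and takes under 4 N fully in
- buffer_c: spring buffer C, upright, loose, 0.35 to 0.6 kg: dark steel flange 60 x 60 x 8 mm with four bolt holes; blue barrel 40 mm in diameter, 8 to 64 mm above the underside, to grip; bright rod with a black cap (30 mm in diameter, its top at 90 mm) that springs out of the top. All three look alike. Origin: centre of the flange's underside; z up, x and y along the flange's edges
- buffer_c_cap (a point): centre of the top of buffer C's cap, 90 mm above the underside when out: push here, straight down
- buffer_c_plunger (a joint): how far buffer C's cap is pushed in, m: 0 out, 0.011 fully in; it springs back when let go. A stiff (sound) spring starts to yield at about 4 N and its force grows by 1.5 N per mm, to 20 N fully in; a weak (tired) one starts at 1.5 N and takes under 4 N fully in
- tray_green: green-painted steel tray for the stiff buffers, 200 mm (x) by 156 mm (y) outside, 194 by 150 mm inside, walls 3 mm thick, 37 mm high to the top of the rolled rim, with a black rubber liner whose top is 4 mm above the bench. Origin: centre of its underside on the bench; x along its long side. It does not shift. Either tray may be at the left or the right
- tray_red: red-painted steel tray for the weak buffers, 200 mm (x) by 156 mm (y) outside, 194 by 150 mm inside, walls 3 mm thick, 37 mm high to the top of the rolled rim, with a black rubber liner whose top is 4 mm above the bench. Origin: centre of its underside on the bench; x along its long side. It does not shift. Either tray may be at the left or the right
- grease: flat red grease tin, 70 mm across, 46 mm high, at the far side of the bench; bystander. Origin: centre of its underside
- block: pine offcut, 100 x 45 mm and 35 mm high, lying at the far side of the bench; bystander. Origin: centre of its underside, y along its length

How it is judged:
By the outcome, as a careful person would: the job done as asked, in the order asked, and still so for the second after the job is handed in, with the robot touching nothing.
It also fails if it takes over 70 s, if anything falls off the work surface, if the arm or the gripper's body presses on something with over 40 N, if the wrist force passes 120 N, or if a joint passes its speed limit or range.

## Working session

There is one attempt and no reset: what is moved stays moved. The work goes in short steps, Python scripts to look and compute and a tool call to move; the robot and the scene stay as the last step left them, time stands still between calls to the robot, and variables do not carry over. Pictures are saved under pics/ and viewed, at most 10 in all, crops included, and the job is handed in when it is done.

Besides the shell and the picture viewer there is one more tool, called after "Emit:" by a JSON object that holds its "fn" and its "kwargs", one argument or row to a line. drive_tool: Moves the arm, as the interface text tells. Its arguments: {"type":"object","properties":{"motion":{"type":"array","items":{"type":"array"}}},"required":["motion"]}

```bash
mkdir -p pics; python3 - <<'E'
from plant import get_state,cams
import cv2,numpy as np
s=get_state();print(s)
for n in("scene","side"):
    im,d=cams.get_image(n);cv2.imwrite(f"pics/{n}0.png",im);np.savez(f"pics/{n}0.npz",im=im,d=d)
    print(n,cams.camera_params(n))
print(cams.camera_params("wrist"))
E
```

```text
{'t': 0.0, 'joints': array([-1.29242145e+00,  3.53664037e-01,  1.63415356e+00, -6.76504543e-06,
        1.15522377e+00, -2.38335799e-03]), 'dq': array([ 0.00036823,  0.00191463,  0.0010096 ,  0.00249622,  0.00125352,
       -0.00071136]), 'effort': array([-4.40208960e-04, -6.05254269e+01, -3.42071342e+01, -2.29026418e-04,
        9.15649754e-03,  3.52879658e-05]), 'tcp_pos': array([ 173.04907413, -600.04841697,  230.54346233]), 'ee_rot': array([-3.10926828e+00, -4.39370563e-01,  3.22509970e-04]), 'wrist_force': array([ 0.57984597, -0.29917281,  0.50644201]), 'wrist_torque': array([ 0.01420151, -0.05621651, -0.05672234]), 'gripper_force': 0.0, 'opening': 0.9986822860193976}
scene {'fx': 579.5450313806926, 'fy': 579.5450313806926, 'cx': 313.725461091239, 'cy': 233.9988197438279, 'cam_to_world': array([[-6.31018786e-01,  3.35675044e-01, -6.99383698e-01,
        -3.14793465e+02],
       [-7.75758639e-01, -2.77360257e-01,  5.66806688e-01,
         6.61296346e+02],
       [-3.71838244e-03,  9.00218614e-01,  4.35422348e-01,
         5.92753063e+02],
       [ 0.00000000e+00,  0.00000000e+00,
[... 269 characters left out ...]
083e-01,  4.16514938e-01, -6.92982922e-01,
        -6.01366345e+02],
       [-2.04556071e-02,  8.49152928e-01,  5.27750768e-01,
         5.14606533e+02],
       [ 0.00000000e+00,  0.00000000e+00,  0.00000000e+00,
         1.00000000e+00]])}
{'fx': 371.64829954431775, 'fy': 371.64829954431775, 'cx': 321.9219624608852, 'cy': 240.93871501561912, 'T_tool_cam': array([[ 3.29103642e-04,  9.53894130e-01,  3.00143099e-01,
         7.64985048e+01],
       [ 9.99999774e-01, -1.37935632e-04, -6.58111342e-04,
         8.47261839e-01],
       [-5.86368118e-04,  3.00143248e-01, -9.53893960e-01,
        -1.41720779e+02],
       [ 0.00000000e+00,  0.00000000e+00,  0.00000000e+00,
         1.00000000e+00]])}
```

View pics/scene0.png

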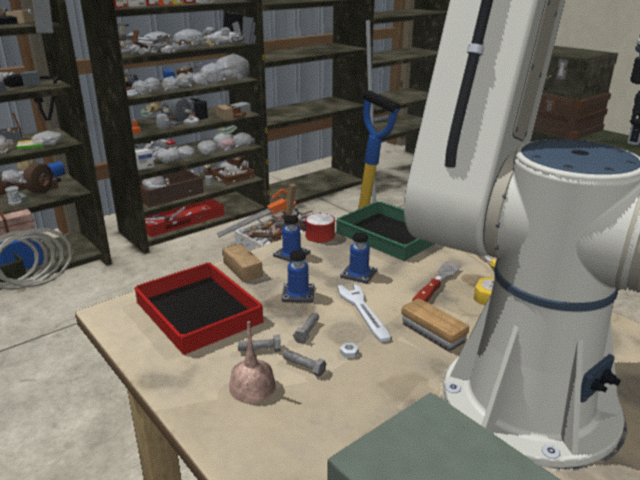

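View pics/side0.png

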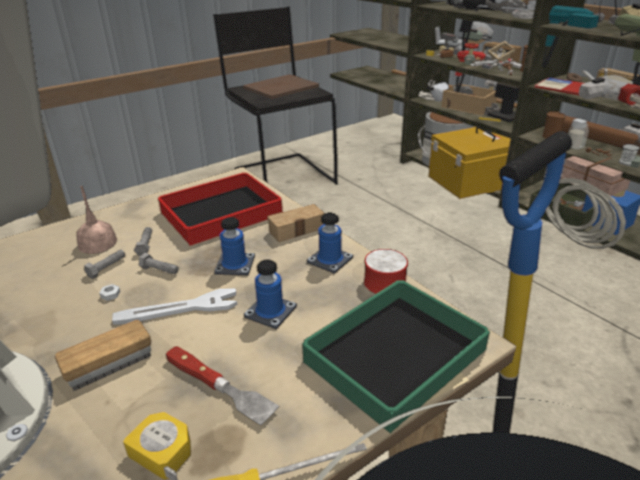

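```bash
cat > h.py <<'E'
import numpy as np,cv2
from scipy.optimize import least_squares
from plant import cams
def cloud(n,d):
    p=cams.camera_params(n);v,u=np.mgrid[:480,:640]
    P=np.stack([(u-p['cx'])/p['fx']*d,-(v-p['cy'])/p['fy']*d,-d,np.ones_like(d)],-1)
    return (P@p['cam_to_world'].T)[...,:3]
def masks(im):
    h=cv2.cvtColor(im,cv2.COLOR_BGR2HSV);H,S,V=cv2.split(h)
    return dict(blue=(H>105)&(H<125)&(S>140)&(V>50),green=(H>60)&(H<90)&(S>90)&(V>40),red=((H<6)|(H>174))&(S>170)&(V>60))
def comps(m,amin):
    n,l,st,c=cv2.connectedComponentsWithStats(m.astype(np.uint8))
    return [l==i for i in range(1,n) if st[i,4]>=amin]
def circ(P,r):
    f=lambda c:np.hypot(P[:,0]-c[0],P[:,1]-c[1])-r
    return least_squares(f,P[:,:2].mean(0),loss='soft_l1',f_scale=2).x
E
cat > m.py <<'E'
from h import *
for n in("scene","side"):
    z=np.load(f"pics/{n}0.npz");im,d=z['im'],z['d'];W=cloud(n,d);M=masks(im)
    ok=(d>0)&(W[...,2]>-20)&(W[...,2]<110)&(W[...,0]>200)&(W[...,0]<1000)&(abs(W[...,1])<600)
    cam=cams.camera_params(n)['cam_to_world'][:2,3]
    for k in M:
        for c in comps(M[k]&ok,150):
            P=W[c];zz=P[:,2]
            if k=='blue':
                P=P[(zz>15)&(zz<60)]
                c0=P[:,:2].mean(0);g=(c0-cam)/np.linalg.norm(c0-cam)
                f=lambda c:np.hypot(P[:,0]-c[0],P[:,1]-c[1])-20
                x=least_squares(f,c0+15*g,loss='soft_l1',f_scale=2).x
                print(n,k,c.sum(),x.round(1),zz.min().round(),zz.max().round())
            else:
                Q=P[zz>10][:,:2].astype(np.float32)
                print(n,k,c.sum(),cv2.minAreaRect(Q),np.percentile(zz,[1,99]).round())
E
python3 m.py
```

```text
scene blue 347 [588.3  -6.7] 9.0 67.0
scene blue 464 [432.5 -61.4] 7.0 67.0
scene blue 522 [449.8  81.7] 8.0 68.0
scene green 969 ((518.1043701171875, -240.42420959472656), (205.4420928955078, 165.46556091308594), 6.013256549835205) [ 5. 40.]
scene red 329 ((599.0150756835938, -96.70486450195312), (62.075172424316406, 27.768651962280273), 51.7043342590332) [ 5. 44.]
scene red 3766 ((515.0592041015625, 264.0754089355469), (158.71365356445312, 206.93881225585938), 87.64830780029297) [ 4. 40.]
side blue 632 [588.   -6.1] 9.0 66.0
side blue 639 [449.6  82.4] 8.0 67.0
side blue 830 [432.1 -60.8] 8.0 66.0
side green 5298 ((517.3901977539062, -244.0299072265625), (202.81521606445312, 158.1353302001953), 5.926614761352539) [ 6. 38.]
side red 3057 ((512.59619140625, 206.23239135742188), (275.1166687011719, 202.23056030273438), 88.24235534667969) [ 4. 38.]
side red 486 ((601.1409912109375, -130.41209411621094), (22.567577362060547, 61.07756042480469), 45.7852668762207) [ 7. 45.]
side red 513 ((285.46044921875, -106.1947021484375), (19.811969757080078, 87.30538177490234), 16.4963436126709) [11. 20.]
```

Emit:
{"fn": "drive_tool", "kwargs": {
  "motion": [
    [[0,0,0],[0,0,8.04],0],
    [[0,0,0],[0,0,8.04],0],
    [[1.8,-3.8,0],[0,0,0],0],
    [[1.8,-3.8,0],[0,0,0],0],
    [[1.8,-3.8,0],[0,0,0],0],
    [[1.8,-3.8,0],[0,0,0],0],
    [[1.8,-3.8,0],[0,0,0],0],
    [[1.8,-3.8,0],[0,0,0],0],
    [[1.8,-3.8,0],[0,0,0],0],
    [[1.8,-3.8,0],[0,0,0],0],
    [[1.8,-3.8,0],[0,0,0],0],
    [[1.8,-3.8,0],[0,0,0],0]
  ]
}}

```text
t: 1.3
tcp_pos: [353.4, -218.9, 231.2]
ee_rot: [-3.142, 0.0, -0.0]
wrist_force: [0.4, -0.6, 0.8]
opening: 0.003
gripper_force: 0.0
```

Emit:
{"fn": "drive_tool", "kwargs": {
  "motion": [
    [[1.58,-3.16,0],[0,0,0],0],
    [[1.58,-3.16,0],[0,0,0],0],
    [[1.58,-3.16,0],[0,0,0],0],
    [[1.58,-3.16,0],[0,0,0],0],
    [[1.58,-3.16,0],[0,0,0],0],
    [[0,0,3],[0,0,0],0],
    [[0,0,3],[0,0,0],0],
    [[0,0,3],[0,0,0],0],
    [[0,0,3],[0,0,0],0],
    [[0,0,0.6],[0,0,0],0],
    [[0,0,0.6],[0,0,0],0],
    [[0,0,0],[0,0,0],0]
  ]
}}

```text
t: 2.5
tcp_pos: [432.4, -62.6, 99.6]
ee_rot: [3.142, 0.0, 0.0]
wrist_force: [0.2, -0.4, -0.8]
opening: 0.001
gripper_force: 0.0
```

Emit:
{"fn": "drive_tool", "kwargs": {
  "motion": [
    [[0,-0.15,0.5],[0,0,0],0],
    [[0,0,0.4],[0,0,0],0],
    [[0,0,0.2],[0,0,0],0],
    [[0,0,0.2],[0,0,0],0],
    [[0,0,0.2],[0,0,0],0],
    [[0,0,0.1],[0,0,0],0],
    [[0,0,0],[0,0,0],0],
    [[0,0,0],[0,0,0],0]
  ]
}}

```text
t: 3.3
tcp_pos: [432.5, -61.0, 83.4]
ee_rot: [3.142, 0.0, 0.001]
wrist_force: [2.0, 0.2, 2.9]
opening: 0.0
gripper_force: 1.2
```

Emit:
{"fn": "drive_tool", "kwargs": {
  "motion": [
    [[0,0,0.15],[0,0,0],0],
    [[0,0,0.1],[0,0,0],0],
    [[0,0,0],[0,0,0],0],
    [[0,0,0],[0,0,0],0]
  ]
}}

```text
t: 3.7
tcp_pos: [432.3, -61.0, 80.8]
ee_rot: [3.142, 0.0, 0.001]
wrist_force: [2.7, 0.7, 3.4]
opening: 0.001
gripper_force: 1.5
```

Emit:
{"fn": "drive_tool", "kwargs": {
  "motion": [
    [[0,0,-0.5],[0,0,0],0],
    [[0,0,-1],[0,0,0],0],
    [[0,0,-2],[0,0,0],0],
    [[0.35,-2.86,0],[0,0,0],0],
    [[0.35,-2.86,0],[0,0,0],0],
    [[0.35,-2.86,0],[0,0,0],0],
    [[0.35,-2.86,0],[0,0,0],0],
    [[0.35,-2.86,0],[0,0,0],0],
    [[0,0,1],[0,0,0],0],
    [[0,0,1],[0,0,0],0],
    [[0,0,0],[0,0,0],0]
  ]
}}

```text
t: 4.8
tcp_pos: [447.9, 81.2, 94.5]
ee_rot: [3.141, 0.0, -0.005]
wrist_force: [-0.0, 0.1, 0.3]
opening: -0.003
gripper_force: 0.0
```

Emit:
{"fn": "drive_tool", "kwargs": {
  "motion": [
    [[0,0,0.4],[0,0,0],0],
    [[0,0,0.2],[0,0,0],0],
    [[0,0,0.2],[0,0,0],0],
    [[0,0,0.2],[0,0,0],0],
    [[0,0,0.1],[0,0,0],0],
    [[0,0,0],[0,0,0],0],
    [[0,0,0],[0,0,0],0]
  ]
}}

```text
t: 5.5
tcp_pos: [449.5, 81.4, 85.3]
ee_rot: [3.141, -0.0, -0.001]
wrist_force: [-4.3, -2.9, 10.9]
opening: -0.003
gripper_force: 5.4
```

Emit:
{"fn": "drive_tool", "kwargs": {
  "motion": [
    [[0,0,0.2],[0,0,0],0],
    [[0,0,0.1],[0,0,0],0],
    [[0,0,0],[0,0,0],0],
    [[0,0,0],[0,0,0],0]
  ]
}}

```text
t: 5.9
tcp_pos: [449.4, 81.4, 82.5]
ee_rot: [3.141, -0.0, -0.001]
wrist_force: [-4.8, -3.3, 14.7]
opening: -0.002
gripper_force: 7.4
```

Emit:
{"fn": "drive_tool", "kwargs": {
  "motion": [
    [[0,0,0.2],[0,0,0],0],
    [[0,0,0],[0,0,0],0],
    [[0,0,0],[0,0,0],0]
  ]
}}

```text
t: 6.2
tcp_pos: [449.5, 81.4, 80.7]
ee_rot: [3.141, -0.0, -0.001]
wrist_force: [-5.3, -4.6, 17.3]
opening: 0.0
gripper_force: 8.8
```

Emit:
{"fn": "drive_tool", "kwargs": {
  "motion": [
    [[0,0,-0.5],[0,0,0],0],
    [[0,0,-1],[0,0,0],0],
    [[0,0,-2],[0,0,0],0],
    [[2.77,1.76,0],[0,0,0],0],
    [[2.77,1.76,0],[0,0,0],0],
    [[2.77,1.76,0],[0,0,0],0],
    [[2.77,1.76,0],[0,0,0],0],
    [[2.77,1.76,0],[0,0,0],0],
    [[0,0,1],[0,0,0],0],
    [[0,0,0.8],[0,0,0],0],
    [[0,0,0],[0,0,0],0]
  ]
}}

```text
t: 7.3
tcp_pos: [585.9, -5.7, 95.1]
ee_rot: [-3.141, -0.0, 0.006]
wrist_force: [-1.0, -0.6, -0.1]
opening: 0.002
gripper_force: 0.0
```

Emit:
{"fn": "drive_tool", "kwargs": {
  "motion": [
    [[0,0,0.4],[0,0,0],0],
    [[0,0,0.2],[0,0,0],0],
    [[0,0,0.2],[0,0,0],0],
    [[0,0,0.2],[0,0,0],0],
    [[0,0,0.1],[0,0,0],0],
    [[0,0,0],[0,0,0],0],
    [[0,0,0],[0,0,0],0]
  ]
}}

```text
t: 8.0
tcp_pos: [587.8, -5.5, 86.6]
ee_rot: [-3.141, -0.0, 0.001]
wrist_force: [-3.3, 2.3, 9.2]
opening: 0.0
gripper_force: 4.5
```

Emit:
{"fn": "drive_tool", "kwargs": {
  "motion": [
    [[0,0,0.3],[0,0,0],0],
    [[0,0,0.3],[0,0,0],0],
    [[0,0,0],[0,0,0],0],
    [[0,0,0],[0,0,0],0]
  ]
}}

```text
t: 8.4
tcp_pos: [587.9, -5.6, 81.2]
ee_rot: [-3.141, -0.0, 0.0]
wrist_force: [-6.4, 1.4, 17.3]
opening: -0.002
gripper_force: 8.4
```

Emit:
{"fn": "drive_tool", "kwargs": {
  "motion": [
    [[0,0,-0.5],[0,0,0],0],
    [[0,0,-1],[0,0,0],0],
    [[0,0,-2],[0,0,0],0],
    [[0,0,0],[0,0,0],0.75],
    [[0,0,0],[0,0,0],0.75],
    [[0,0,0],[0,0,0],0.75],
    [[0,0,0],[0,0,0],0.75],
    [[0,0,0],[0,0,0],0.75]
  ]
}}

```text
t: 9.2
tcp_pos: [587.7, -6.0, 114.1]
ee_rot: [-3.142, -0.0, 0.002]
wrist_force: [0.2, 1.0, 0.2]
opening: 0.754
gripper_force: 0.0
```

Emit:
{"fn": "drive_tool", "kwargs": {
  "motion": [
    [[0,0,2],[0,0,0],0.75],
    [[0,0,2],[0,0,0],0.75],
    [[0,0,2],[0,0,0],0.75],
    [[0,0,2],[0,0,0],0.75],
    [[0,0,0.6],[0,0,0],0.75],
    [[0,0,0],[0,0,0],0.6],
    [[0,0,0],[0,0,0],0.5],
    [[0,0,0],[0,0,0],0.4],
    [[0,0,0],[0,0,0],0.2],
    [[0,0,0],[0,0,0],0.2],
    [[0,0,0],[0,0,0],0.2],
    [[0,0,0],[0,0,0],0.2]
  ]
}}

```text
t: 10.4
tcp_pos: [588.9, -6.1, 29.9]
ee_rot: [3.141, 0.0, 0.003]
wrist_force: [-1.5, -1.6, 7.4]
opening: 0.452
gripper_force: 61.0
```

Emit:
{"fn": "drive_tool", "kwargs": {
  "motion": [
    [[0,0,-1],[0,0,0],0.2],
    [[0,0,-2],[0,0,0],0.2],
    [[0,0,-3],[0,0,0],0.2],
    [[0,0,-3],[0,0,0],0.2],
    [[-0.2,1.5,-1],[0,0,0],0.2],
    [[-0.3,2.5,0],[0,0,0],0.2],
    [[-0.3,3,0],[0,0,0],0.2],
    [[-0.3,3,0],[0,0,0],0.2],
    [[-0.3,3,0],[0,0,0],0.2],
    [[-0.3,3,0],[0,0,0],0.2],
    [[-0.3,3,0],[0,0,0],0.2],
    [[-0.3,2.2,0],[0,0,0],0.2]
  ]
}}

```text
t: 11.6
tcp_pos: [563.9, -220.1, 128.2]
ee_rot: [-3.141, 0.001, 0.002]
wrist_force: [0.2, 1.1, -4.1]
opening: 0.454
gripper_force: 61.2
```

Emit:
{"fn": "drive_tool", "kwargs": {
  "motion": [
    [[0,1,0],[0,0,0],0.2],
    [[0,1,0],[0,0,0],0.2],
    [[0,0,0],[0,0,0],0.2],
    [[0,0,0],[0,0,0],0.2]
  ]
}}

```text
t: 12.0
tcp_pos: [565.0, -237.4, 128.6]
ee_rot: [-3.141, -0.0, 0.001]
wrist_force: [0.4, -0.3, -4.6]
opening: 0.453
gripper_force: 61.2
```

Emit:
{"fn": "drive_tool", "kwargs": {
  "motion": [
    [[0,0,2],[0,0,0],0.2],
    [[0,0,2],[0,0,0],0.2],
    [[0,0,2],[0,0,0],0.2],
    [[0,0,2],[0,0,0],0.2],
    [[0,0,0.8],[0,0,0],0.2],
    [[0,0,0.2],[0,0,0],0.2],
    [[0,0,0.2],[0,0,0],0.2],
    [[0,0,0],[0,0,0],0.2],
    [[0,0,0],[0,0,0],0.2]
  ]
}}

```text
t: 12.9
tcp_pos: [565.7, -238.1, 37.6]
ee_rot: [3.141, 0.0, 0.002]
wrist_force: [0.3, -0.5, -3.6]
opening: 0.453
gripper_force: 61.2
```

Emit:
{"fn": "drive_tool", "kwargs": {
  "motion": [
    [[0,0,0.15],[0,0,0],0.2],
    [[0,0,0.1],[0,0,0],0.2],
    [[0,0,0],[0,0,0],0.2],
    [[0,0,0],[0,0,0],0.2]
  ]
}}

```text
t: 13.3
tcp_pos: [565.1, -238.0, 34.3]
ee_rot: [-3.142, -0.0, 0.0]
wrist_force: [-0.1, 0.5, -4.3]
opening: 0.454
gripper_force: 61.2
```

Emit:
{"fn": "drive_tool", "kwargs": {
  "motion": [
    [[0,0,0.1],[0,0,0],0.2],
    [[0,0,0.1],[0,0,0],0.2],
    [[0,0,0],[0,0,0],0.2],
    [[0,0,0],[0,0,0],0.2]
  ]
}}

```text
t: 13.7
tcp_pos: [565.2, -238.0, 33.8]
ee_rot: [3.141, 0.0, 0.0]
wrist_force: [-5.8, 2.9, 13.6]
opening: 0.451
gripper_force: 63.2
```

Emit:
{"fn": "drive_tool", "kwargs": {
  "motion": [
    [[0,0,-0.1],[0,0,0],0.2],
    [[0,0,0],[0,0,0],0.5],
    [[0,0,0],[0,0,0],0.6],
    [[0,0,0],[0,0,0],0.75],
    [[0,0,0],[0,0,0],0.75],
    [[0,0,0],[0,0,0],0.75],
    [[0,0,-2],[0,0,0],0.75],
    [[0,0,-2],[0,0,0],0.75],
    [[0,0,-3],[0,0,0],0.75],
    [[0,0,-3],[0,0,0],0.75],
    [[0,0,0],[0,0,0],0.75]
  ]
}}

```text
t: 14.8
tcp_pos: [567.6, -239.0, 137.5]
ee_rot: [3.139, 0.0, 0.01]
wrist_force: [0.2, 1.1, 0.7]
opening: 0.748
gripper_force: 0.0
```

Emit:
{"fn": "drive_tool", "kwargs": {
  "motion": [
    [[-1.15,-3.2,0],[0,0,0],0.75],
    [[-1.15,-3.2,0],[0,0,0],0.75],
    [[-1.15,-3.2,0],[0,0,0],0.75],
    [[-1.15,-3.2,0],[0,0,0],0.75],
    [[-1.15,-3.2,0],[0,0,0],0.75],
    [[-1.15,-3.2,0],[0,0,0],0.75],
    [[-1.15,-3.2,0],[0,0,0],0.75],
    [[-1.15,-3.2,0],[0,0,0],0.75],
    [[-1.15,-3.2,0],[0,0,0],0.75],
    [[-1.15,-3.2,0],[0,0,0],0.75],
    [[0,0,0],[0,0,0],0.75],
    [[0,0,0],[0,0,0],0.75]
  ]
}}

```text
t: 16.0
tcp_pos: [449.8, 82.4, 132.9]
ee_rot: [3.141, 0.004, -0.001]
wrist_force: [0.1, 0.6, -0.9]
opening: 0.751
gripper_force: 0.0
```

```bash
python3 - <<'E'
from plant import get_state,cams
import cv2,numpy as np
print(get_state()['tcp_pos'])
for n in("scene","side"):
    im,d=cams.get_image(n);cv2.imwrite(f"pics/{n}1.png",im);np.savez(f"pics/{n}1.npz",im=im,d=d)
E
sed 's/{n}0/{n}1/' m.py | python3 - | grep blue
```

```text
[449.79245122  82.40700616 132.93227244]
scene blue 377 [ 564.7 -237.7] 12.0 71.0
scene blue 472 [432.2 -61.5] 8.0 67.0
scene blue 511 [450.1  82. ] 8.0 68.0
side blue 637 [449.6  82.5] 9.0 66.0
side blue 831 [432.1 -60.9] 8.0 66.0
side blue 1065 [ 564.6 -237.3] 12.0 86.0
```

View pics/side1.png

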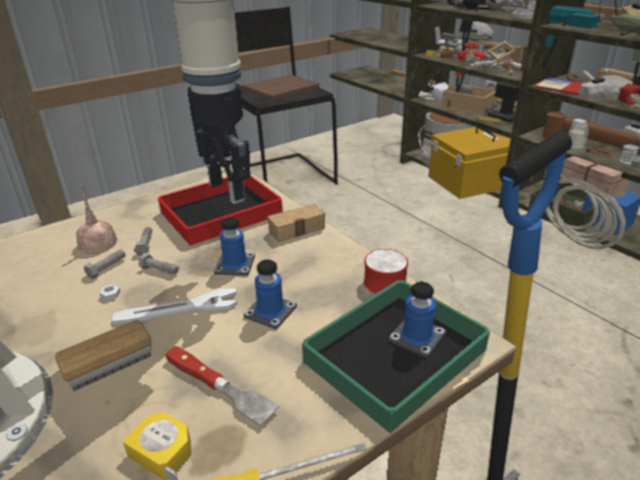

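The buffer stands upright in the green tray (420,325), and the bystanders haven't moved. Next I'll grasp the second stiff one, under the gripper at (232,245).

Emit:
{"fn": "drive_tool", "kwargs": {
  "motion": [
    [[0,0,2.5],[0,0,0],0.75],
    [[0,0,2.5],[0,0,0],0.75],
    [[0,0,2.5],[0,0,0],0.75],
    [[0,0,2.4],[0,0,0],0.75],
    [[0,0,0.5],[0,0,0],0.75],
    [[0,0,0],[0,0,0],0.6],
    [[0,0,0],[0,0,0],0.5],
    [[0,0,0],[0,0,0],0.4],
    [[0,0,0],[0,0,0],0.2],
    [[0,0,0],[0,0,0],0.2],
    [[0,0,0],[0,0,0],0.2],
    [[0,0,0],[0,0,0],0.2]
  ]
}}

```text
t: 17.3
tcp_pos: [451.0, 81.8, 30.4]
ee_rot: [3.141, 0.001, 0.003]
wrist_force: [0.3, -4.9, 7.9]
opening: 0.456
gripper_force: 60.8
```

Emit:
{"fn": "drive_tool", "kwargs": {
  "motion": [
    [[0,0,-1],[0,0,0],0.2],
    [[0,0,-2],[0,0,0],0.2],
    [[0,0,-3],[0,0,0],0.2],
    [[0,0,-3],[0,0,0],0.2],
    [[0,0,-2],[0,0,0],0.2],
    [[0.1,1.5,0],[0,0,0],0.2],
    [[0.2,2.5,0],[0,0,0],0.2],
    [[0.2,3,0],[0,0,0],0.2],
    [[0.2,3,0],[0,0,0],0.2],
    [[0.2,3,0],[0,0,0],0.2],
    [[0.2,3,0],[0,0,0],0.2],
    [[0.2,3,0],[0,0,0],0.2]
  ]
}}

```text
t: 18.5
tcp_pos: [462.9, -108.9, 140.0]
ee_rot: [-3.141, -0.0, -0.001]
wrist_force: [0.5, -0.1, -3.3]
opening: 0.452
gripper_force: 61.1
```

Emit:
{"fn": "drive_tool", "kwargs": {
  "motion": [
    [[0.2,3,0],[0,0,0],0.2],
    [[0.2,3,0],[0,0,0],0.2],
    [[0.2,3,0],[0,0,0],0.2],
    [[0.1,3,0],[0,0,0],0.2],
    [[0.1,2,0],[0,0,0],0.2],
    [[0,0,0],[0,0,0],0.2],
    [[0,0,0],[0,0,0],0.2],
    [[0,0,0],[0,0,0],0.2]
  ]
}}

```text
t: 19.3
tcp_pos: [470.8, -247.1, 139.5]
ee_rot: [-3.141, -0.001, 0.001]
wrist_force: [-1.1, -0.4, -3.7]
opening: 0.448
gripper_force: 61.4
```

Emit:
{"fn": "drive_tool", "kwargs": {
  "motion": [
    [[0,0,2.5],[0,0,0],0.2],
    [[0,0,2.5],[0,0,0],0.2],
    [[0,0,2.5],[0,0,0],0.2],
    [[0,0,2],[0,0,0],0.2],
    [[0,0,0.5],[0,0,0],0.2],
    [[0,0,0.2],[0,0,0],0.2],
    [[0,0,0.1],[0,0,0],0.2],
    [[0,0,0.1],[0,0,0],0.2],
    [[0,0,0],[0,0,0],0.2],
    [[0,0,0],[0,0,0],0.2]
  ]
}}

```text
t: 20.3
tcp_pos: [471.5, -248.1, 35.9]
ee_rot: [3.141, 0.0, 0.001]
wrist_force: [-0.2, -0.2, -3.7]
opening: 0.454
gripper_force: 61.3
```

Emit:
{"fn": "drive_tool", "kwargs": {
  "motion": [
    [[0,0,0.1],[0,0,0],0.2],
    [[0,0,0],[0,0,0],0.2],
    [[0,0,0],[0,0,0],0.2]
  ]
}}

```text
t: 20.6
tcp_pos: [471.3, -248.1, 34.5]
ee_rot: [3.141, 0.0, 0.001]
wrist_force: [0.0, 0.8, 0.1]
opening: 0.452
gripper_force: 61.8
```

Just touching. I'll release and rise, then go to the weak one at (432,-61).

Emit:
{"fn": "drive_tool", "kwargs": {
  "motion": [
    [[0,0,0],[0,0,0],0.5],
    [[0,0,0],[0,0,0],0.6],
    [[0,0,0],[0,0,0],0.75],
    [[0,0,0],[0,0,0],0.75],
    [[0,0,0],[0,0,0],0.75],
    [[0,0,-2],[0,0,0],0.75],
    [[0,0,-2],[0,0,0],0.75],
    [[0,0,-3],[0,0,0],0.75],
    [[0,0,-3],[0,0,0],0.75],
    [[0,0,0],[0,0,0],0.75]
  ]
}}

```text
t: 21.6
tcp_pos: [473.4, -249.2, 138.0]
ee_rot: [3.139, 0.0, 0.009]
wrist_force: [0.9, -0.6, -0.3]
opening: 0.749
gripper_force: 0.0
```

Emit:
{"fn": "drive_tool", "kwargs": {
  "motion": [
    [[-0.65,-3.12,0],[0,0,0],0.75],
    [[-0.65,-3.12,0],[0,0,0],0.75],
    [[-0.65,-3.12,0],[0,0,0],0.75],
    [[-0.65,-3.12,0],[0,0,0],0.75],
    [[-0.65,-3.12,0],[0,0,0],0.75],
    [[-0.65,-3.12,0],[0,0,0],0.75],
    [[0,0,0],[0,0,0],0.75],
    [[0,0,0],[0,0,0],0.75],
    [[0,0,0],[0,0,0],0.75]
  ]
}}

```text
t: 22.5
tcp_pos: [432.4, -61.3, 134.1]
ee_rot: [3.141, 0.0, 0.0]
wrist_force: [0.4, -0.5, 0.9]
opening: 0.753
gripper_force: 0.0
```

Emit:
{"fn": "drive_tool", "kwargs": {
  "motion": [
    [[0,0,2.5],[0,0,0],0.75],
    [[0,0,2.5],[0,0,0],0.75],
    [[0,0,2.5],[0,0,0],0.75],
    [[0,0,2.5],[0,0,0],0.75],
    [[0,0,0.5],[0,0,0],0.75],
    [[0,0,0],[0,0,0],0.6],
    [[0,0,0],[0,0,0],0.5],
    [[0,0,0],[0,0,0],0.4],
    [[0,0,0],[0,0,0],0.2],
    [[0,0,0],[0,0,0],0.2],
    [[0,0,0],[0,0,0],0.2],
    [[0,0,0],[0,0,0],0.2]
  ]
}}

```text
t: 23.7
tcp_pos: [433.0, -61.2, 30.4]
ee_rot: [3.141, 0.001, 0.003]
wrist_force: [-1.7, -4.9, 8.1]
opening: 0.453
gripper_force: 61.1
```

Emit:
{"fn": "drive_tool", "kwargs": {
  "motion": [
    [[0,0,-1],[0,0,0],0.2],
    [[0,0,-2],[0,0,0],0.2],
    [[0,0,-3],[0,0,0],0.2],
    [[0,0,-3],[0,0,0],0.2],
    [[0,0,-1],[0,0,0],0.2],
    [[0.4,-1.5,0],[0,0,0],0.2],
    [[0.7,-2.5,0],[0,0,0],0.2],
    [[0.8,-3,0],[0,0,0],0.2],
    [[0.8,-3,0],[0,0,0],0.2],
    [[0.8,-3,0],[0,0,0],0.2],
    [[0.8,-3,0],[0,0,0],0.2],
    [[0.8,-3,0],[0,0,0],0.2]
  ]
}}

```text
t: 24.9
tcp_pos: [482.6, 130.5, 128.7]
ee_rot: [3.141, 0.001, -0.001]
wrist_force: [0.3, 0.0, -4.0]
opening: 0.449
gripper_force: 61.2
```

Emit:
{"fn": "drive_tool", "kwargs": {
  "motion": [
    [[0.8,-3,0],[0,0,0],0.2],
    [[0.8,-3,0],[0,0,0],0.2],
    [[0.8,-3,0],[0,0,0],0.2],
    [[0.5,-2.5,0],[0,0,0],0.2],
    [[0.2,-2,0],[0,0,0],0.2],
    [[0,0,0],[0,0,0],0.2],
    [[0,0,0],[0,0,0],0.2],
    [[0,0,0],[0,0,0],0.2]
  ]
}}

```text
t: 25.7
tcp_pos: [513.4, 263.4, 128.9]
ee_rot: [3.141, -0.0, -0.002]
wrist_force: [-1.0, -0.8, -4.5]
opening: 0.452
gripper_force: 61.5
```

Emit:
{"fn": "drive_tool", "kwargs": {
  "motion": [
    [[0,0,2.5],[0,0,0],0.2],
    [[0,0,2.5],[0,0,0],0.2],
    [[0,0,2.5],[0,0,0],0.2],
    [[0,0,1],[0,0,0],0.2],
    [[0,0,0.4],[0,0,0],0.2],
    [[0,0,0.2],[0,0,0],0.2],
    [[0,0,0.1],[0,0,0],0.2],
    [[0,0,0.1],[0,0,0],0.2],
    [[0,0,0],[0,0,0],0.2],
    [[0,0,0],[0,0,0],0.2]
  ]
}}

```text
t: 26.7
tcp_pos: [514.3, 264.4, 36.7]
ee_rot: [-3.141, -0.0, -0.001]
wrist_force: [0.9, -0.8, -4.0]
opening: 0.453
gripper_force: 61.4
```

Emit:
{"fn": "drive_tool", "kwargs": {
  "motion": [
    [[0,0,0.1],[0,0,0],0.2],
    [[0,0,0],[0,0,0],0.2],
    [[0,0,0],[0,0,0],0.2]
  ]
}}

```text
t: 27.0
tcp_pos: [514.1, 264.2, 35.3]
ee_rot: [3.142, 0.0, -0.0]
wrist_force: [-0.3, 0.4, -4.3]
opening: 0.455
gripper_force: 61.4
```

Emit:
{"fn": "drive_tool", "kwargs": {
  "motion": [
    [[0,0,0.1],[0,0,0],0.2],
    [[0,0,0],[0,0,0],0.2],
    [[0,0,0],[0,0,0],0.2]
  ]
}}

```text
t: 27.3
tcp_pos: [514.1, 264.3, 34.5]
ee_rot: [-3.142, -0.0, -0.0]
wrist_force: [-1.7, -0.0, 0.3]
opening: 0.453
gripper_force: 61.9
```

Emit:
{"fn": "drive_tool", "kwargs": {
  "motion": [
    [[0,0,0],[0,0,0],0.5],
    [[0,0,0],[0,0,0],0.6],
    [[0,0,0],[0,0,0],0.75],
    [[0,0,0],[0,0,0],0.75],
    [[0,0,0],[0,0,0],0.75],
    [[0,0,-2],[0,0,0],0.75],
    [[0,0,-2],[0,0,0],0.75],
    [[0,0,-3],[0,0,0],0.75],
    [[0,0,-3],[0,0,0],0.75],
    [[0,0,-3],[0,0,0],0.75],
    [[0,0,0],[0,0,0],0.75],
    [[0,0,0],[0,0,0],0.75]
  ]
}}

```text
t: 28.5
tcp_pos: [514.3, 264.3, 164.8]
ee_rot: [-3.141, -0.0, -0.002]
wrist_force: [0.0, 0.8, 0.3]
opening: 0.749
gripper_force: 0.0
```

```bash
python3 - <<'E'
from plant import cams
import cv2,numpy as np
for n in("scene","side"):
    im,d=cams.get_image(n);cv2.imwrite(f"pics/{n}2.png",im);np.savez(f"pics/{n}2.npz",im=im,d=d)
E
sed 's/{n}0/{n}2/' m.py | python3 - | grep -E "blue|side"
```

```text
scene blue 368 [ 564.9 -237.7] 12.0 73.0
scene blue 409 [ 470.2 -247.7] 12.0 71.0
scene blue 640 [513.5 264.6] 12.0 72.0
side blue 490 [513.2 265.3] 13.0 70.0
side blue 1062 [ 564.6 -237.3] 12.0 86.0
side blue 1203 [ 470.  -247.2] 2.0 85.0
side green 5016 ((517.30322265625, -243.78199768066406), (202.71153259277344, 157.79209899902344), 5.9126410484313965) [ 6. 39.]
side red 2996 ((514.2124633789062, 261.890380859375), (166.14254760742188, 202.050048828125), 88.25164794921875) [ 4. 38.]
side red 483 ((601.0014038085938, -130.52122497558594), (23.16299819946289, 61.273040771484375), 44.756858825683594) [ 7. 45.]
side red 539 ((286.8404846191406, -105.78834533691406), (19.201107025146484, 86.73941802978516), 17.99022674560547) [10. 19.]
```

View pics/side2.png

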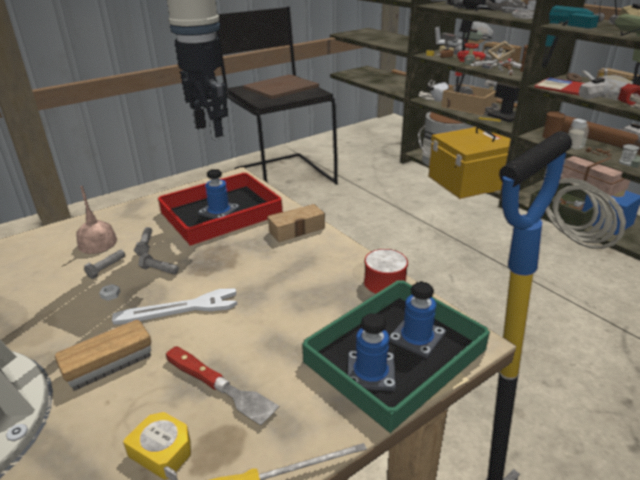

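The two stiff buffers stand upright in the green tray (372,360 and 420,325), and the weak one in the red tray (217,195). The offcut (298,222) and tin (386,268) haven't moved.

```bash
python3 -c "
from plant import sign_off
print(sign_off())"
```

```text
the job is handed in; nothing more can be done
None
```

The job is handed in at about 29 s: all three caps were pushed and let out, the two stiff buffers stand upright in the green tray and the weak one in the red tray, and the pine offcut and grease tin were not moved.

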